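# Lift a cleaned handbag padlock from under its dust cover with tongs

## Task

Lift the clear dust cover off the steel tray and set it down flat on the bare counter clear of the tray, upright as it was. Then take up the tongs, close their tips on the small brass handbag padlock standing on the tray, and lift it so that all of it is at least 10 cm above the counter; it is degreased for re-plating, so the robot itself must never touch it, and neither cover nor padlock may be dropped. Finish while holding: the robot still grips the tongs and the padlock hangs still between their tips, with the brush, jar and spray bottle left where they stood.

Things in the scene. Friction and masses are not known exactly. Their poses are not given: they have to be found in the camera images.
- tray: Shallow square stainless parts tray, 190 x 190 mm, fixed to the counter; the floor is 3 mm thick, the rim 5 mm wide and 10 mm high above the counter. Origin: centre of its underside, on the counter; z up. Its yaw varies.
- cover: Clear acrylic dust cover, a box 160 x 160 mm and 80 mm high, open below, walls 4 mm, about 350 g, loose; it stands on the tray's floor inside the rim, over the padlock. Origin: centre of its open underside; z up; x, y along its sides. A black knob on top: neck 16 mm across and 6 mm high, then a round head 26 mm across and 22 mm high, its top 108 mm above the origin.
- cover_knob (a point): Centre of the cover's knob head, 97 mm above the cover's underside (17 mm above its flat top).
- padlock: Small brass handbag padlock, about 90 g, standing on the tray's floor under the cover. Block 18 mm thick (along its x), 34 mm wide (along its y), 30 mm high, with a thin shackle arching in the y-z plane above it up to 50 mm. Origin: centre of its underside; z up.
- padlock_mid (a point): Centre of the padlock's block, 15 mm above its underside.
- tongs: Steel kitchen tongs, about 110 g, lying on their side on the counter, so that the two arms close in the horizontal plane; all parts 22 mm high. Frame on the line midway between the arms: x towards the tips, y to the left arm, z up, origin on the underside 5 mm behind the centre of mass. Pivot pin at x = -100 mm, hang-up ring behind it to -130 mm, tips end at x = +105 mm. A spring holds them open.
- tongs_grip (a point): Good place to grip: across both arms, at x = 0, mid-height (z = 11 mm) of the tongs' frame. Over the outer faces they measure 57 mm here when open. Squeezed here to a width w, the gap between the tips is about 1.85 w - 43 mm (w = 33 mm closes on 18 mm, 42 mm on 34 mm). The spring pushes each finger back with 7 N (open) to 13 N (shut): grip with 25 N or more; if the fingers open, the arms follow.
- tongs_jaw (a point): The point midway between the two tip pads, at their middle: x = +85 mm, y = 0, z = 11 mm in the tongs' frame; the thing to be held should lie here. The rubber tip pads are flat, 40 mm long (x = 65 to 105 mm) and 22 mm high; the gap between them is 64 mm when open.
- tong_left: The tongs' left arm (on the +y side): a flat 4 mm steel strip ending in a rubber pad. Origin on the pivot pin, at the underside; x runs along the arm towards the tip. Its yaw relative to the tongs' frame is its opening: 0 shut, +0.17 rad fully open.
- tong_right: The tongs' right arm (on the -y side), mirror image of the left; its yaw relative to the tongs' frame is 0 shut, -0.17 rad fully open.
- brush: Wooden shoe brush, 150 x 48 x 44 mm, lying bristles down beyond the tray; leave it alone. Origin: centre of its underside, x along its length.
- cream_jar: Small jar of shoe cream, 66 mm across and 50 mm high; leave it alone. Origin: centre of its underside.
- spray: White spray bottle, 54 mm across and 176 mm high; leave it alone. Origin: centre of its underside.
Mind the look-alikes: they are no part of the job. What is meant by the tongs is not orange, and is the larger of those in its own colour.

How it is judged:
On the way, in this order (a step that is already met when the one before it is completed fails the run):
1. the cover stands flat on the bare counter, off the tray, let go (height (world z) of cover below 0.006 m and angle between cover's own z axis and vertical below 0.05 rad and horizontal distance between cover and tray above 0.15 m and contact force between cover and tray below 0.05 N and contact force between cover and the arm below 0.05 N and contact force between cover and the fingers below 0.05 N), for 0.3 s.
2. the padlock is lifted off the tray between the two tips of the tongs (height (world z) of padlock above 0.03 m and contact force between each of tong_left, tong_right and padlock above 1 N), for 0.2 s.
At the end, for the whole second after the job is handed in: Padlock pinched between both tong tips (over 1 N each, block within 45 mm of the jaw point), underside over 100 mm above the counter, under 0.05 m/s, carried by nothing else; fingers hold the tongs; cover flat (0.05 rad) on bare counter, off the tray, over 150 mm from its centre (height (world z) of padlock above 0.1 m and linear speed of padlock below 0.05 m/s and contact force between each of tong_left, tong_right and padlock above 1 N and distance between padlock_mid and tongs_jaw below 0.045 m and contact force between the fingers and tongs above 1 N and contact force between each of padlock, tongs and cover below 0.05 N and height (world z) of tongs above 0.05 m and contact force between each of tongs, padlock and spray below 0.05 N and height (world z) of cover below 0.006 m and angle between cover's own z axis and vertical below 0.05 rad and horizontal distance between cover and tray above 0.15 m and contact force between cover and tray below 0.05 N); the arm keeps its last pose, push and grip.
It fails at once if the robot touches the padlock itself (contact force between any of the fingers, the arm and padlock above 0.2 N).
It fails at once if the cover is let go more than 3 cm above the counter (height (world z) of cover above 0.03 m and contact force between the fingers and cover below 0.02 N).
It fails at once if the padlock is dropped from more than 3 cm (height (world z) of padlock above 0.035 m and contact force between tongs and padlock below 0.02 N).
It fails at once if the brush, the jar or the spray bottle is moved more than 2 cm or knocked over (distance of any of brush, cream_jar, spray from where it was at the start of the episode above 0.02 m or angle between any of brush, cream_jar, spray's own z axis and vertical above 0.3 rad).
It also fails if it takes over 72 s, if anything falls off the work surface, if the arm or the gripper's body presses on something with over 40 N, if the wrist force passes 120 N, or if a joint passes its speed limit or range.

## Robot

A 6-joint arm with a two-finger parallel gripper is mounted at the origin on the work surface. World frame = base frame: x ahead of the robot, y to its left, z up, the work surface at z = 0. Lengths are in m, angles in rad, forces in N, time in s.
With the tool pointing down it reaches from about 0.3 to 0.875 m from the base axis. Payload 6.4 kg.
Tool frame: the origin (TCP) lies midway between the tips of the shut fingers; the grasp point (between the pads) lies 19 mm behind it; z points along the fingers, y is the line along which they close (so a half turn about z gives the same grasp; the last joint's range is limited). The gripper opens to 85 mm and grips with 20 to 120 N. Pads are 22 mm wide; open, the fingers measure 114 mm over their backs; the gripper's body (76 mm by 85 mm) begins 54 mm behind the grasp point. The pads swing forward as they close: fully open they stand 13 mm farther back than shut.
Start: joints at [1.105, 0.181, 1.607, -0, 1.354, -0.206], TCP at [0.148, 0.556, 0.231] pointing down, gripper open.
Joint ranges: [-2.99, 2.99], [-0.89, 2.07], [0.3, 2.58], [-1.14, 4.28], [0, 2.63], [-3.12, 3.12]. Speed limits (rad/s): [2.57, 2.57, 3.01, 3.14, 3.14, 3.14].

## Interface

Orientations are given as a unit quaternion [w, x, y, z].
In Python, from bench import ctrl gives the robot as it stands. The module is installed in compiled form; this text tells all that it offers.
- The arm moves only by the tool move_arm, never from a script. Its argument "plan" is one flat list of numbers, 6 for each row, row after row: the shift along the world's x, y, z in units of 50 mm (1.0 is 50 mm), then the turn, a rotation vector about the world's x, y, z in rad. A call has 1 to 10 rows; each row is the pose to reach, as a shift and turn from the pose commanded when the call began; what a row does not reach only later rows make up. A row lasts 1/8 s, in which the tool goes at most 62.5 mm and 10.7 degrees, less where a joint would pass 70% of its speed; a pose out of reach is approached as far as the arm can. A call with a gripper value outside its range is refused whole. "grip" is the finger opening in mm, from 0 to 85.4, set as the call begins (left out, the last holds). The fingers move at their own pace and stop on an object; the grip force is fixed at half the most. Time passes only in rows, so rows that repeat a pose let the fingers close. It gives the time, the measured TCP pose, the force, the opening and the grip force at its end, in the units of the state.
- ctrl.get_obs(): the state, without advancing time (a new reading comes with each control period).
- ctrl.camera(name): name is "scene" or "top" or "wrist"; returns a dict with "pixels" (400x640x3 uint8, red, green, blue), "fx", "fy", "cx", "cy" (pixels), "origin" and "attitude" of the camera in the world. Camera axes: x right, y down, z forward; pixel columns grow to the right and rows downward; lengths in m; the calibration is good to about 2 mm. The wrist camera is an equidistant fisheye: a pixel r from the principal point sees the ray r / f radians off the axis. A picture is of the moment at which its call begins. There is no depth.
- ctrl.hand_in(): hands the job in; it is judged then, once.
The state is a dict: "time_s": time; "q": joint angles; "dq": joint speeds; "joint_efforts": joint torques, N m; "eef_pos": TCP position; "eef_rot": TCP orientation; "wrist_force": force on the tool from outside, world axes, zero at the start; "torque": the same for the moment, N m; "opening": opening from 0.0 (shut) to 1.0 (fully open); "grasp_force": force on a finger pad.
Only numpy, scipy, OpenCV 4.12 (cv2) and the standard library are available. Lean on these libraries where they do the work, as an engineer would, in place of code of your own. Each camera call takes 0.05 s, during which the arm holds its last target. There are 200 camera calls.

## Working session

There is one attempt and no reset: what is moved stays moved. The work goes in short steps, Python scripts to look and compute and a tool call to move; the robot and the scene stay as the last step left them, time stands still between calls to the robot, and variables do not carry over. Pictures are saved under pics/ and viewed, at most 10 in all, crops included, and the job is handed in when it is done.

Besides the shell and the picture viewer there is one more tool, called as name(argument=value, ...) on one line, values as JSON. move_arm: Moves the arm, as the interface text tells. Its arguments: {"type":"object","properties":{"plan":{"type":"array"},"grip":{"type":"number"}},"required":["plan"]}

```bash
mkdir -p pics
cat > h.py <<'E'
import numpy as np, cv2
from scipy.spatial.transform import Rotation as R
from bench import ctrl
def cam(n,f):
    c=ctrl.camera(n); cv2.imwrite(f,c['pixels'][:,:,::-1]); return c
def rot(c):
    a=np.array(c['attitude'],float)
    return a if a.shape==(3,3) else R.from_quat(a,scalar_first=True).as_matrix()
def ray(c,u,v,fish=False):
    x=(u-c['cx'])/c['fx'];y=(v-c['cy'])/c['fy']
    if fish:
        r=np.hypot(x,y); d=np.array([np.sin(r)*x/r,np.sin(r)*y/r,np.cos(r)])
    else: d=np.array([x,y,1.])
    return rot(c)@d
def at(c,u,v,z,fish=False):
    d=ray(c,u,v,fish);o=np.array(c['origin']); return o+d*(z-o[2])/d[2]
def proj(c,p):
    d=rot(c).T@(np.array(p)-c['origin']); return c['cx']+c['fx']*d[0]/d[2],c['cy']+c['fy']*d[1]/d[2]
E
python3 - <<'E'
from h import *
import pickle
for n in ['top','scene']:
    c=cam(n,f'pics/{n}0.png'); pickle.dump(c,open(n+'.pkl','wb'))
    print(n,c['origin'],c['attitude'],c['fx'],c['cx'],c['cy'])
o=ctrl.get_obs();print(o)
E
```

```text
top [ 0.32574588 -0.02187279  1.38718513] [-0.04040266  0.71510932 -0.69584973  0.05272036] 483.55900850292545 310.7427705520541 194.9092703094641
scene [ 0.95588345 -0.5240809   1.2092734 ] [-0.24638295  0.9027799   0.34005377 -0.09299098] 482.1061208110742 321.95036754829766 201.39316038845774
{'time_s': 0.1, 'q': array([ 1.10470428e+00,  1.81481840e-01,  1.60793680e+00,  2.70380951e-05,
        1.35377505e+00, -2.06315646e-01]), 'dq': array([-0.00128699, -0.00088803, -0.00241285, -0.00138996, -0.00062006,
        0.00079144]), 'joint_efforts': array([ 6.04331453e-04, -4.45879626e+01, -3.52241600e+01, -3.91075591e-04,
        4.20192664e-03,  2.27016805e-06]), 'eef_pos': array([0.14744983, 0.55525309, 0.23045183]), 'eef_rot': array([-2.76556455e-04,  1.29526140e-01,  9.91575685e-01, -7.51346233e-04]), 'wrist_force': array([ 0.48107964, -0.56798891,  0.5697011 ]), 'torque': array([-0.02535966,  0.0232959 ,  0.05620652]), 'grasp_force': 0.0, 'opening': 1.0011943428082617}
```

View pics/top0.png

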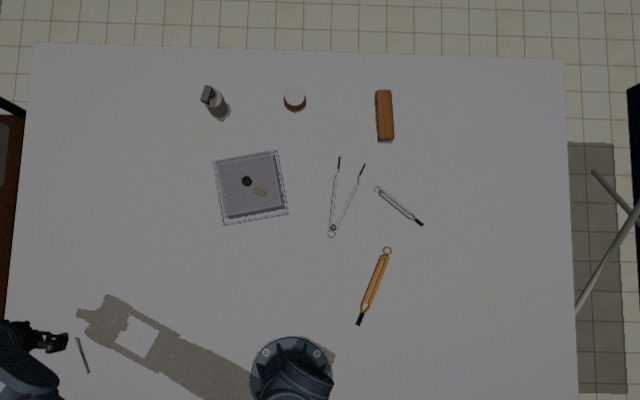

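View pics/scene0.png

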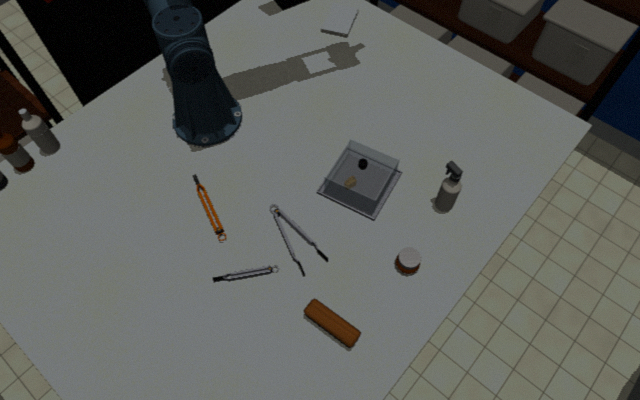

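The top view shows the tray at about (250,188) with the knob at (247,181) and the padlock at (260,191). The big steel tongs have their pivot at (332,229) and tips at (340,160) and (363,168). The look-alikes are the smaller steel tongs at (400,205) and the orange ones. I'll enlarge the crop.

Run:
```python
import cv2
i=cv2.imread('pics/top0.png')[75:250,195:435]; i=cv2.convertScaleAbs(i,alpha=1.5)
cv2.imwrite('pics/topc.png',cv2.resize(i,None,fx=3.3,fy=3.3,interpolation=cv2.INTER_CUBIC))
```

```text
(no output)
```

View pics/topc.png

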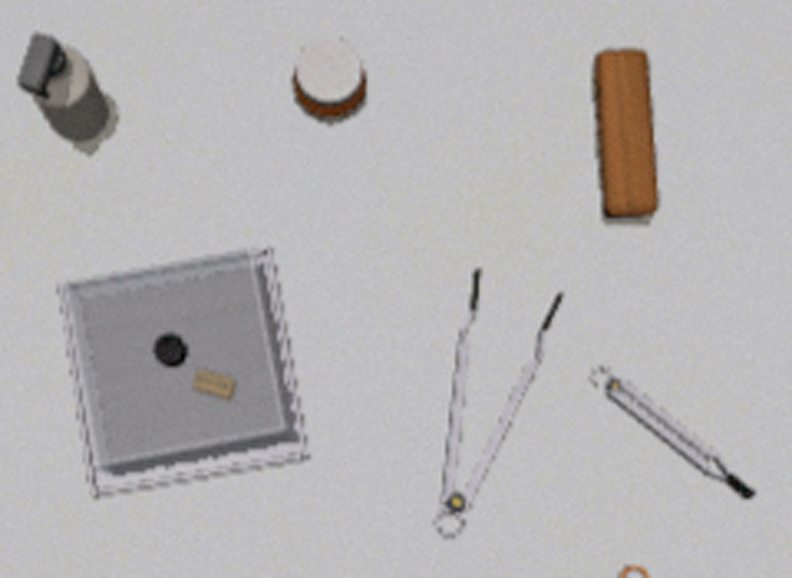

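Crop readings: tray corners (60,287), (268,250), (308,458), (97,494). Knob (170,350), padlock about (214,384), tongs pin (457,502), tips (477,270) and (561,295).

Run:
```python
from h import *
import pickle
c=pickle.load(open('top.pkl','rb'));s=pickle.load(open('scene.pkl','rb'))
P=lambda u,v,z:at(c,u/3.3+195,v/3.3+75,z)[:2]
t=[P(*k,.01) for k in [(60,287),(268,250),(308,458),(97,494)]]
print('tray',np.round(np.mean(t,0),4),np.round(t,3))
for i in range(4):
    d=t[i]-t[i-1];print(np.linalg.norm(d),np.degrees(np.arctan2(d[1],d[0]))%90)
k=P(170,350,.111);print('knob',k, proj(s,[*k,.1]))
print('lock',P(214,384,.035),P(193,378,.033),P(236,390,.033))
pin=P(457,502,.022);a=P(477,270,.022);b=P(561,295,.022)
m=(a+b)/2;d=m-pin;L=np.linalg.norm(d);d/=L
print('tongs',pin,a,b,L,np.degrees(np.arctan2(d[1],d[0])),'grip',pin+d*.1, 'jaw',pin+d*.185,np.linalg.norm(a-b))
for n,q,z in [('brush',(626,133),.044),('jar',(330,75),.05),('sprayb',(88,140),0.01)]: print(n,P(*q,z))
print('scene tongs pin',proj(s,[*pin,.022]),proj(s,[*a,.022]),proj(s,[*b,.022]))
o=ctrl.get_obs();print(R.from_quat(o['eef_rot'],scalar_first=True).as_matrix().round(3))
```

```text
tray [0.5251 0.1298] [[0.597 0.241]
 [0.635 0.06 ]
 [0.452 0.019]
 [0.416 0.199]]
0.1848584841562641 12.882602330735839
0.18463950737760923 12.056011121507055
0.1872030162406346 12.671540075013581
0.18399882496074801 11.323295992995185
knob [0.52756137 0.13021507] (np.float64(361.3492745618194), np.float64(164.48086421962867))
lock [0.51129617 0.10052548] [0.51623457 0.1188372 ] [0.50693337 0.08173128]
tongs [ 0.41708812 -0.10998554] [ 0.62010264 -0.12344008] [ 0.60008546 -0.19718513] 0.19945952594354813 -14.614673130014895 grip [ 0.51385258 -0.13521726] jaw [ 0.59610236 -0.15666422] 0.07641347580472908
brush [ 0.74086229 -0.24945033]
jar [0.78272595 0.00949115]
sprayb [0.72973318 0.22290956]
scene tongs pin (np.float64(275.471234294195), np.float64(211.691885034928)) (np.float64(326.60132298540606), np.float64(258.7073564455591)) (np.float64(302.43606645686816), np.float64(273.51677245633203))
[[-0.966  0.257 -0.001]
 [ 0.257  0.966 -0.001]
 [ 0.    -0.002 -1.   ]]
```

Calibration agrees between both cameras. The tool's closing axis (75°) already suits the tongs. Next I move above the knob.

move_arm(plan=[7.6, -8.5, -1.0, 0, 0, 0, 7.6, -8.5, -1.0, 0, 0, 0, 7.6, -8.5, -1.0, 0, 0, 0, 7.6, -8.5, -1.0, 0, 0, 0, 7.6, -8.5, -1.0, 0, 0, 0, 7.6, -8.5, -1.0, 0, 0, 0, 7.6, -8.5, -1.0, 0, 0, 0, 7.6, -8.5, -1.0, 0, 0, 0, 7.6, -8.5, -1.0, 0, 0, 0, 7.6, -8.5, -1.0, 0, 0, 0], grip=85)

```text
time_s: 1.35
eef_pos: [0.5294, 0.1275, 0.1805]
eef_rot: [-0.0, 0.132, 0.991, -0.0]
wrist_force: [1.2, -0.1, -0.1]
opening: 0.998
grasp_force: 0.0
```

move_arm(plan=[0, 0, 0, 0, 0, 0, 0, 0, 0, 0, 0, 0])

```text
time_s: 1.6
eef_pos: [0.5267, 0.1319, 0.1812]
eef_rot: [-0.0, 0.129, 0.992, 0.0]
wrist_force: [-1.0, 0.0, 0.6]
opening: 1.0
grasp_force: 0.0
```

move_arm(plan=[0, 0, -1.0, 0, 0, 0, 0, 0, -1.7, 0, 0, 0, 0, 0, -1.88, 0, 0, 0, 0, 0, -1.88, 0, 0, 0, 0, 0, -1.88, 0, 0, 0])

```text
time_s: 2.22
eef_pos: [0.5289, 0.1312, 0.0891]
eef_rot: [0.002, 0.129, 0.992, 0.0]
wrist_force: [0.4, 0.4, 0.5]
opening: 0.993
grasp_force: 0.0
```

move_arm(plan=[0, 0, 0, 0, 0, 0, 0, 0, 0, 0, 0, 0, 0, 0, 0, 0, 0, 0, 0, 0, 0, 0, 0, 0, 0, 0, 0, 0, 0, 0, 0, 0, 0, 0, 0, 0, 0, 0, 0, 0, 0, 0], grip=15)

```text
time_s: 3.1
eef_pos: [0.5282, 0.1309, 0.088]
eef_rot: [0.001, 0.13, 0.992, 0.0]
wrist_force: [-1.4, 1.6, 5.6]
opening: 0.282
grasp_force: 59.1
```

Gripped at the knob's width. Lift slowly.

move_arm(plan=[0, 0, 0.3, 0, 0, 0, 0, 0, 0.6, 0, 0, 0, 0, 0, 0.9, 0, 0, 0, 0, 0, 1.2, 0, 0, 0, 0, 0, 1.5, 0, 0, 0, 0, 0, 1.8, 0, 0, 0, 0, 0, 2.1, 0, 0, 0, 0, 0, 2.4, 0, 0, 0, 0, 0, 2.4, 0, 0, 0])

```text
time_s: 4.22
eef_pos: [0.5287, 0.1308, 0.209]
eef_rot: [0.002, 0.13, 0.992, 0.0]
wrist_force: [0.7, -0.9, -3.5]
opening: 0.285
grasp_force: 59.2
```

Run:
```python
from h import *
c=cam('scene','pics/s1.png'); i=cv2.imread('pics/s1.png')[60:300,200:500]
cv2.imwrite('pics/s1c.png',cv2.resize(i,None,fx=2,fy=2))
```

```text
(no output)
```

View pics/s1c.png

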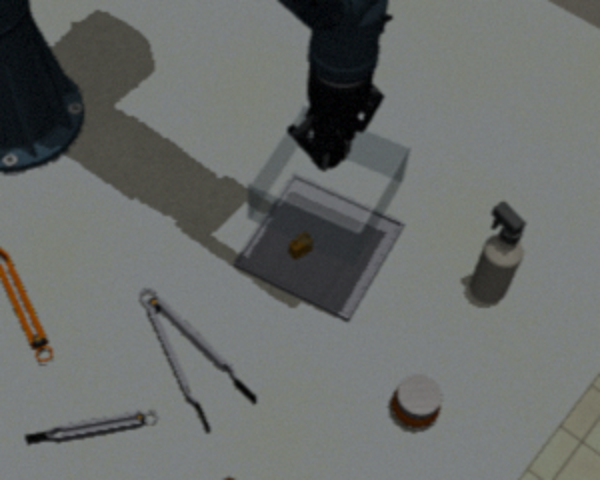

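The cover hangs level in the gripper above the tray at (330,170), and the padlock stands at (300,245). Carry the cover left over bare counter, then lower it.

move_arm(plan=[-0.15, 0.5, 0, 0, 0, 0, -0.35, 1.3, 0, 0, 0, 0, -0.6, 2.1, 0, 0, 0, 0, -0.8, 2.9, 0, 0, 0, 0, -1.0, 3.7, 0, 0, 0, 0, -1.25, 4.5, 0, 0, 0, 0, -1.45, 5.2, 0, 0, 0, 0, -1.6, 5.7, 0, 0, 0, 0, -1.6, 5.8, 0, 0, 0, 0, -1.6, 5.8, 0, 0, 0, 0])

```text
time_s: 5.52
eef_pos: [0.4475, 0.4203, 0.2064]
eef_rot: [-0.0, 0.129, 0.992, -0.001]
wrist_force: [-0.8, -0.6, -3.4]
opening: 0.282
grasp_force: 59.4
```

move_arm(plan=[0, 0, -0.3, 0, 0, 0, 0, 0, -0.7, 0, 0, 0, 0, 0, -1.1, 0, 0, 0, 0, 0, -1.5, 0, 0, 0, 0, 0, -1.9, 0, 0, 0, 0, 0, -2.2, 0, 0, 0, 0, 0, -2.35, 0, 0, 0, 0, 0, -2.4, 0, 0, 0, 0, 0, -2.43, 0, 0, 0, 0, 0, -2.43, 0, 0, 0])

```text
time_s: 6.78
eef_pos: [0.4481, 0.421, 0.0864]
eef_rot: [0.0, 0.13, 0.992, 0.0]
wrist_force: [-0.1, 0.4, -3.6]
opening: 0.28
grasp_force: 59.5
```

move_arm(plan=[0, 0, -0.02, 0, 0, 0, 0, 0, -0.04, 0, 0, 0, 0, 0, -0.04, 0, 0, 0])

```text
time_s: 7.15
eef_pos: [0.448, 0.4209, 0.0849]
eef_rot: [0.0, 0.13, 0.992, 0.0]
wrist_force: [-2.8, -2.7, 5.1]
opening: 0.283
grasp_force: 60.5
```

Contact felt. Release, retreat upwards and look from above.

move_arm(plan=[0, 0, 0, 0, 0, 0, 0, 0, 0, 0, 0, 0, 0, 0, 0, 0, 0, 0, 0, 0, 0, 0, 0, 0, 0, 0, 0, 0, 0, 0, 0, 0, 0, 0, 0, 0], grip=85)

```text
time_s: 7.9
eef_pos: [0.4477, 0.4207, 0.0838]
eef_rot: [-0.0, 0.13, 0.992, 0.0]
wrist_force: [-0.4, -0.4, -0.3]
opening: 0.995
grasp_force: 0.0
```

move_arm(plan=[0, 0, 0.4, 0, 0, 0, 0, 0, 1.0, 0, 0, 0, 0, 0, 2.0, 0, 0, 0, 0, 0, 3.0, 0, 0, 0, 0, 0, 3.0, 0, 0, 0])

```text
time_s: 8.52
eef_pos: [0.4504, 0.4226, 0.2413]
eef_rot: [0.005, 0.129, 0.992, 0.004]
wrist_force: [-0.1, 0.3, 0.1]
opening: 0.99
grasp_force: 0.0
```

Run:
```python
from h import *
import pickle
c=cam('top','pics/t2.png'); pickle.dump(c,open('top2.pkl','wb'))
i=cv2.imread('pics/t2.png')
a=cv2.resize(i[60:260,130:380],(500,400)); a=cv2.convertScaleAbs(a,alpha=1.4)
b=cv2.resize(cv2.convertScaleAbs(i[170:210,240:280],alpha=1.6),(300,300),interpolation=cv2.INTER_CUBIC)
o=np.zeros((400,800,3),np.uint8);o[:,:500]=a;o[:300,500:]=b
cv2.imwrite('pics/t2c.png',o); print(c['origin'])
```

```text
[ 0.32574588 -0.02187279  1.38718513]
```

View pics/t2c.png

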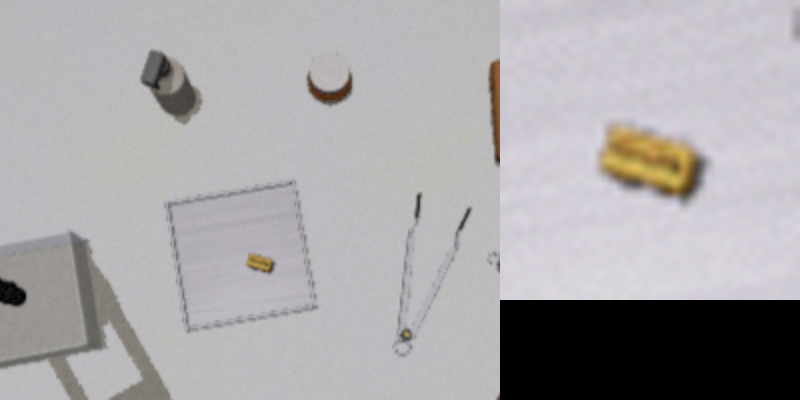

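The cover stands upright at the left of the crop (40,300), let go. The padlock is near inset (651,160), with its long axis running down to the right at about 17°.

Run:
```python
from h import *
import pickle
c=pickle.load(open('top2.pkl','rb'));p=c['pixels'].astype(int)
m=((p[:,:,0]-p[:,:,2])>25).astype(np.uint8);m[:170]=0;m[215:]=0;m[:,:240]=0;m[:,285:]=0
v,u=np.nonzero(m);print(len(u),u.mean(),v.mean())
W=np.array([at(c,a,b,.033)[:2] for a,b in zip(u,v)])
r=cv2.minAreaRect((W*1000).astype(np.float32));print(r)
e,V=np.linalg.eigh(np.cov(W.T));print(W.mean(0),np.sqrt(e*12),np.degrees(np.arctan2(V[1,1],V[0,1])))
o=ctrl.get_obs();print(o['q'],o['eef_pos'])
```

```text
80 259.4375 190.9625
((512.8063354492188, 101.8021240234375), (34.93122863769531, 18.330522537231445), 75.58007049560547)
[0.51268279 0.10191028] [0.0183971  0.03462971] 73.3655113730064
[ 5.61522047e-01  2.60689624e-01  1.49766368e+00 -4.11180765e-06
  1.37652011e+00 -7.49591544e-01] [0.44905498 0.42165652 0.23796764]
```

move_arm(plan=[1.3, -11.1, 0, 0, 0, 0, 1.3, -11.1, 0, 0, 0, 0, 1.3, -11.1, 0, 0, 0, 0, 1.3, -11.1, 0, 0, 0, 0, 1.3, -11.1, 0, 0, 0, 0, 1.3, -11.1, 0, 0, 0, 0, 1.3, -11.1, 0, 0, 0, 0, 1.3, -11.1, 0, 0, 0, 0, 1.3, -11.1, 0, 0, 0, 0, 1.3, -11.1, 0, 0, 0, 0])

```text
time_s: 9.82
eef_pos: [0.512, -0.1379, 0.2328]
eef_rot: [-0.001, 0.132, 0.991, -0.0]
wrist_force: [-0.3, 0.5, 0.3]
opening: 0.994
grasp_force: 0.0
```

move_arm(plan=[0, 0, -1.0, 0, 0, 0, 0, 0, -2.0, 0, 0, 0, 0, 0, -2.6, 0, 0, 0, 0, 0, -2.6, 0, 0, 0, 0, 0, -2.6, 0, 0, 0])

```text
time_s: 10.45
eef_pos: [0.5133, -0.1339, 0.1049]
eef_rot: [0.001, 0.129, 0.992, -0.0]
wrist_force: [0.6, 0.2, -0.3]
opening: 0.996
grasp_force: 0.0
```

Run:
```python
from h import *
c=cam('wrist','pics/w3.png'); print(c['origin'],c['fx'],c['cx'],c['cy'])
import pickle; pickle.dump(c,open('w3.pkl','wb'))
print(ctrl.get_obs()['eef_pos'])
pin=np.array([.4171,-.1100,.022]);t=np.radians(-14.6);d=np.array([np.cos(t),np.sin(t),0])
# predicted fisheye px of pin and grip
for q in [pin,pin+.1*d]:
    v=rot(c).T@(q-c['origin']);th=np.arctan2(np.hypot(v[0],v[1]),v[2]);k=th*c['fx']/np.hypot(v[0],v[1]);print(c['cx']+k*v[0],c['cy']+k*v[1])
```

```text
[ 0.43737542 -0.11368083  0.24818056] 309.70691628693146 314.9650587523724 198.66568398515847
[ 0.51376247 -0.13424745  0.1054449 ]
313.0343116787375 74.27060750151409
313.7600892624212 206.94797775018034
```

View pics/w3.png

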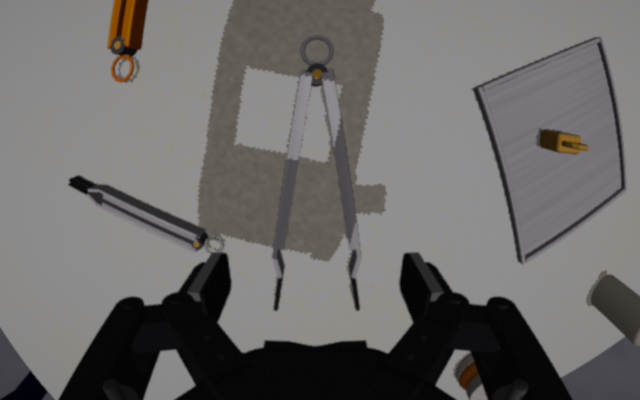

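The wrist view shows the tongs' pin at (317,73) and tips at (277,308) and (357,308). Their axis at column 317 lies midway between the finger pads at (228) and (402), about 1.5 mm to the right, and parallel to the tool. Descend and squeeze to 43 mm.

move_arm(plan=[0, 0.03, -0.8, 0, 0, 0, 0, 0.03, -1.5, 0, 0, 0, 0, 0.03, -1.9, 0, 0, 0, 0, 0.03, -2.06, 0, 0, 0, 0, 0.03, -2.06, 0, 0, 0])

```text
time_s: 11.12
eef_pos: [0.5134, -0.133, 0.0017]
eef_rot: [0.001, 0.129, 0.992, -0.0]
wrist_force: [0.2, -0.0, 0.1]
opening: 1.001
grasp_force: 0.0
```

move_arm(plan=[0, 0, 0, 0, 0, 0, 0, 0, 0, 0, 0, 0, 0, 0, 0, 0, 0, 0, 0, 0, 0, 0, 0, 0, 0, 0, 0, 0, 0, 0, 0, 0, 0, 0, 0, 0, 0, 0, 0, 0, 0, 0, 0, 0, 0, 0, 0, 0], grip=42)

```text
time_s: 12.12
eef_pos: [0.5152, -0.1342, 0.0037]
eef_rot: [0.003, 0.13, 0.992, -0.001]
wrist_force: [-1.8, 0.0, 12.2]
opening: 0.493
grasp_force: 12.7
```

move_arm(plan=[0, 0, 0.1, 0, 0, 0, 0, 0, 0.3, 0, 0, 0, 0, 0, 0.6, 0, 0, 0, 0, 0, 1.0, 0, 0, 0, 0, 0, 1.5, 0, 0, 0, 0, 0, 2.0, 0, 0, 0, 0, 0, 2.0, 0, 0, 0])

```text
time_s: 13.0
eef_pos: [0.5144, -0.1336, 0.1035]
eef_rot: [0.003, 0.129, 0.992, -0.001]
wrist_force: [0.0, -0.2, -1.6]
opening: 0.498
grasp_force: 9.2
```

Run:
```python
from h import *
c=cam('wrist','pics/w4.png'); s=cam('scene','pics/s4.png')
a=cv2.imread('pics/w4.png')[40:340,170:470];b=cv2.imread('pics/s4.png')[120:300,200:420]
o=np.zeros((500,800,3),np.uint8);o[:400,:400]=cv2.resize(a,(400,400));o[:327,400:]=cv2.resize(b,(400,327))
cv2.imwrite('pics/m4.png',o); print(ctrl.get_obs()['eef_pos'],c['origin'],rot(c).tolist())
import pickle; pickle.dump(c,open('w4.pkl','wb'));pickle.dump(s,open('s4.pkl','wb'))
```

```text
[ 0.51253513 -0.13266373  0.1007173 ] [ 0.43798616 -0.11306882  0.24646753] [[0.2570248046631499, 0.9189492747279782, 0.2991161651679714], [0.9664023088031972, -0.24369923066999485, -0.08171451835936434], [-0.002197118048690161, 0.310069210738145, -0.9507114479296567]]
```

View pics/m4.png

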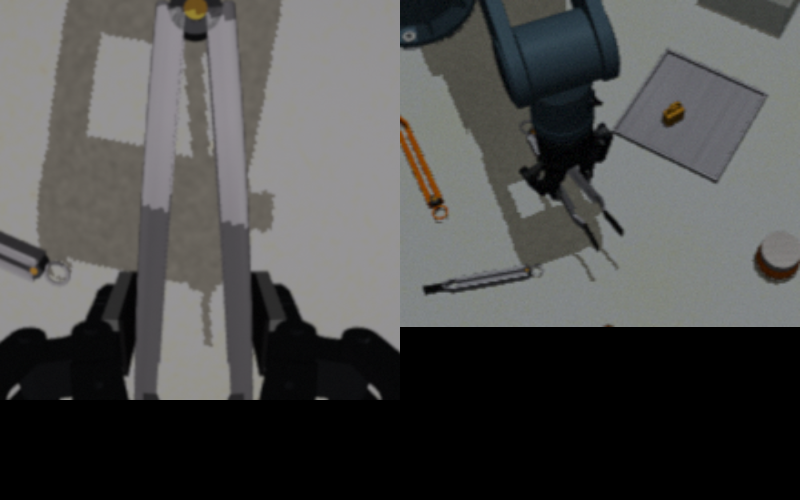

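Tongs are held (scene inset: tips at (598,247) and (622,234)). I check their pitch and jaw point against the prediction.

Run:
```python
from h import *
import pickle
c=pickle.load(open('w4.pkl','rb'));s=pickle.load(open('s4.pkl','rb'))
o=ctrl.get_obs();T=np.array([.5138,-.1335,.1025])
t=np.radians(-14.9);d=np.array([np.cos(t),np.sin(t),0]);n=np.array([-d[1],d[0],0])
def pf(q):
    v=rot(c).T@(q-c['origin']);th=np.arctan2(np.hypot(v[0],v[1]),v[2]);k=th*c['fx']/np.hypot(v[0],v[1]);return c['cx']+k*v[0],c['cy']+k*v[1]
for p in (-.05,0,.05): # pitch: tips up
    D=d*np.cos(p)+np.array([0,0,np.sin(p)])
    g=T+[0,0,.019]
    print(p,'pin',pf(g-.1*D),'tips',proj(s,g+.105*D+n*.021),proj(s,g+.105*D-n*.021))
print(o['q'])
```

```text
-0.05 pin (np.float64(315.0073624055395), np.float64(46.46346908671458)) tips (np.float64(322.6276460456692), np.float64(248.11189016398095)) (np.float64(308.4799593333642), np.float64(256.74649126819287))
0 pin (np.float64(315.03361227969066), np.float64(48.30243738698471)) tips (np.float64(322.65897170415127), np.float64(247.25351335469844)) (np.float64(308.456926819836), np.float64(255.91287908575987))
0.05 pin (np.float64(315.05777658145564), np.float64(50.583094050236355)) tips (np.float64(322.6313670059099), np.float64(246.30836877975432)) (np.float64(308.37528901261754), np.float64(254.99100235336684))
[-4.77664319e-01  2.39272609e-01  1.82617813e+00  2.65663388e-06
  1.07594382e+00 -1.78869927e+00]
```

The tongs are level and placed as expected. A +90° turn would bring joint 6 to its limit, so I turn −90.6° and approach from the far side, staying high.

move_arm(plan=[0, 0.3, 0.4, 0, 0, -0.16, 0.05, 0.8, 0.6, 0, 0, -0.32, 0.1, 1.4, 0.6, 0, 0, -0.48, 0.15, 2.1, 0.6, 0, 0, -0.64, 0.2, 2.8, 0.6, 0, 0, -0.8, 0.25, 3.5, 0.6, 0, 0, -0.96, 0.3, 4.2, 0.6, 0, 0, -1.12, 0.35, 4.9, 0.6, 0, 0, -1.28, 0.4, 5.6, 0.6, 0, 0, -1.44, 0.42, 6.1, 0.6, 0, 0, -1.56])

```text
time_s: 14.35
eef_pos: [0.5325, 0.1736, 0.129]
eef_rot: [-0.001, 0.791, 0.612, -0.001]
wrist_force: [1.1, -0.7, -1.3]
opening: 0.495
grasp_force: 9.2
```

move_arm(plan=[0, 0.23, 0, 0, 0, -0.02, 0, 0.23, 0, 0, 0, -0.02, 0, 0.23, 0, 0, 0, -0.02])

```text
time_s: 14.72
eef_pos: [0.5331, 0.1832, 0.1298]
eef_rot: [-0.0, 0.795, 0.606, -0.001]
wrist_force: [-0.7, -0.4, -1.0]
opening: 0.495
grasp_force: 9.2
```

Run:
```python
from h import *
import pickle
ps=[];
for k in range(2):
    c=cam('top','pics/t5.png'); ps.append(ctrl.get_obs()['eef_pos'])
s=cam('scene','pics/s5.png')
pickle.dump(c,open('t5.pkl','wb'));pickle.dump(s,open('s5.pkl','wb'))
o=ctrl.get_obs();y=R.from_quat(o['eef_rot'],scalar_first=True).as_matrix()[:,1];print(ps,np.degrees(np.arctan2(y[1],y[0])),o['q'])
a=cv2.imread('pics/t5.png')[140:220,220:300];b=cv2.imread('pics/s5.png')[130:230,300:420]
m=np.zeros((400,800,3),np.uint8);m[:,:400]=cv2.resize(a,(400,400),interpolation=cv2.INTER_CUBIC);m[:333,400:]=cv2.resize(b,(400,333),interpolation=cv2.INTER_CUBIC)
cv2.imwrite('pics/m5.png',cv2.convertScaleAbs(m,alpha=1.4))
```

```text
[array([0.53334078, 0.18303197, 0.13010815]), array([0.53352419, 0.18301647, 0.13035186])] -15.45187785180033 [ 1.20127308e-01  2.68110296e-01  1.71962871e+00 -1.10532159e-04
  1.15433428e+00  3.89858134e-01]
```

View pics/m5.png

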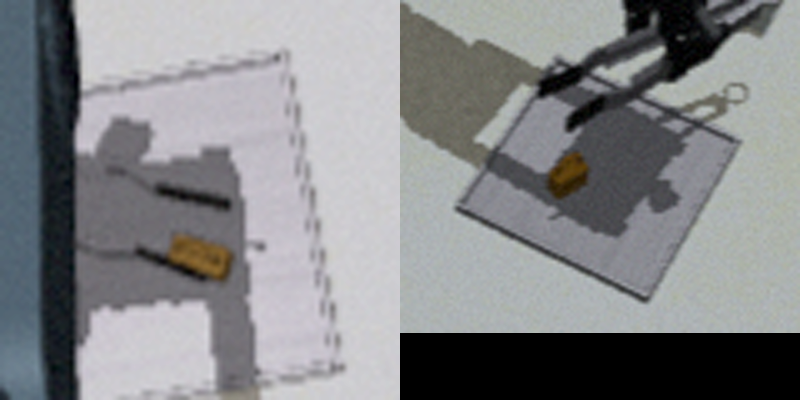

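Top crop: pads at (160,187)–(230,205) and (138,250)–(205,278), padlock at (200,258). I compare with the predicted jaw.

Run:
```python
from h import *
import pickle
c=pickle.load(open('t5.pkl','rb'));s=pickle.load(open('s5.pkl','rb'))
T=np.array([.5334,.1831,.1302]);t=np.radians(-105.45);d=np.array([np.cos(t),np.sin(t),0]);n=np.array([-d[1],d[0],0])
print('jaw pred',T+.085*d)
f=lambda q:(np.array(q)-[220,140])*5
g=lambda q:(np.array(q)-[300,130])*400/120
for x in (.065,.105):
  for y in (.0205,-.0205):
    q=T+[0,0,.0185]+d*x+n*y
    print(x,y,f(proj(c,q)),g(proj(s,q)))
L=np.array([.512,.101,0]);ld=np.array([np.cos(np.radians(74.5)),np.sin(np.radians(74.5)),0]);ln=np.array([-ld[1],ld[0],0])
for a in (-.017,.017):
  for b in (-.009,.009): q=L+a*ld+b*ln+[0,0,.033];print('lock',f(proj(c,q)),g(proj(s,q)))
```

```text
jaw pred [0.51075623 0.10117162 0.1302    ]
0.065 0.0205 [154.51563246 178.76770101] [204.85624909  97.54308631]
0.065 -0.0205 [130.08023622 253.64177864] [175.64355764  63.34240433]
0.105 0.0205 [228.18764222 201.20206789] [164.2372876  119.92866589]
0.105 -0.0205 [204.05393612 276.22094082] [135.31773819  85.13696347]
lock [232.34166602 249.75868246] [153.96432676 186.43137942]
lock [222.63168649 279.95741842] [142.20180285 171.82322894]
lock [174.92605186 232.19654458] [186.03649953 168.37974509]
lock [165.1216886  262.34974499] [174.17868088 153.96767042]
```

Both match within about 1 mm. Descend over the padlock.

move_arm(plan=[0.02, 0, -0.4, 0, 0, 0, 0.02, 0, -0.8, 0, 0, 0, 0.02, 0, -1.2, 0, 0, 0, 0.02, 0, -1.5, 0, 0, 0, 0.02, 0, -1.8, 0, 0, 0, 0.02, 0, -2.0, 0, 0, 0, 0.02, 0, -2.15, 0, 0, 0, 0.02, 0, -2.25, 0, 0, 0, 0.02, 0, -2.27, 0, 0, 0, 0.02, 0, -2.27, 0, 0, 0])

```text
time_s: 16.12
eef_pos: [0.5349, 0.1838, 0.0176]
eef_rot: [0.0, 0.796, 0.606, 0.0]
wrist_force: [0.5, 0.4, -0.5]
opening: 0.497
grasp_force: 9.2
```

Run:
```python
from h import *
s=cam('scene','pics/s6.png');c=cam('top','pics/t6.png')
a=cv2.imread('pics/t6.png')[150:220,230:300];b=cv2.imread('pics/s6.png')[130:230,300:420]
m=np.zeros((400,800,3),np.uint8);m[:,:400]=cv2.resize(a,(400,400),interpolation=cv2.INTER_CUBIC);m[:333,400:]=cv2.resize(b,(400,333),interpolation=cv2.INTER_CUBIC)
cv2.imwrite('pics/m6.png',cv2.convertScaleAbs(m,alpha=1.4))
print(ctrl.get_obs()['wrist_force'])
```

```text
[ 0.18160184 -0.1147006  -1.83731942]
```

View pics/m6.png

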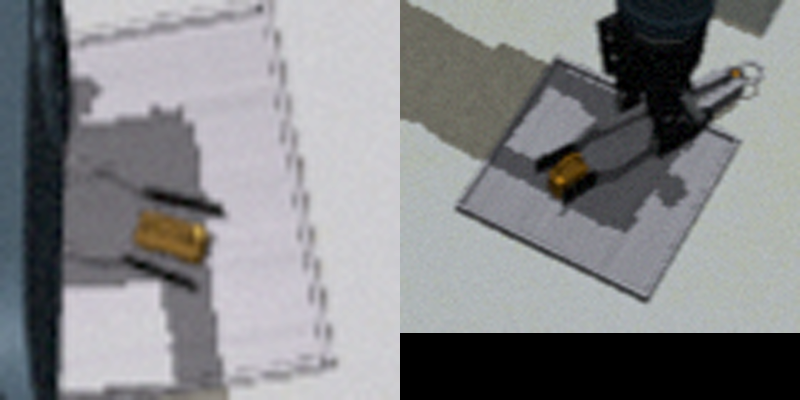

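The padlock sits between the pads, parallel and nearly centred at (172,240). Close.

move_arm(plan=[0, 0, 0, 0, 0, 0, 0, 0, 0, 0, 0, 0, 0, 0, 0, 0, 0, 0, 0, 0, 0, 0, 0, 0, 0, 0, 0, 0, 0, 0, 0, 0, 0, 0, 0, 0, 0, 0, 0, 0, 0, 0, 0, 0, 0, 0, 0, 0], grip=24)

```text
time_s: 17.23
eef_pos: [0.5349, 0.1838, 0.0174]
eef_rot: [0.0, 0.796, 0.606, 0.0]
wrist_force: [1.2, 1.4, 1.4]
opening: 0.377
grasp_force: 59.5
```

Stopped at about 32 mm with 60 N, so the padlock is pinched. Lift.

move_arm(plan=[0, 0, 0.1, 0, 0, 0, 0, 0, 0.25, 0, 0, 0, 0, 0, 0.45, 0, 0, 0, 0, 0, 0.7, 0, 0, 0, 0, 0, 1.0, 0, 0, 0, 0, 0, 1.3, 0, 0, 0, 0, 0, 1.6, 0, 0, 0, 0, 0, 1.9, 0, 0, 0, 0, 0, 2.2, 0, 0, 0, 0, 0, 2.5, 0, 0, 0])

```text
time_s: 18.48
eef_pos: [0.5347, 0.1837, 0.1433]
eef_rot: [0.0, 0.796, 0.606, 0.0]
wrist_force: [0.6, 0.2, -1.7]
opening: 0.373
grasp_force: 59.5
```

move_arm(plan=[0, 0, 0.25, 0, 0, 0, 0, 0, 0.45, 0, 0, 0, 0, 0, 0.6, 0, 0, 0, 0, 0, 0.65, 0, 0, 0, 0, 0, 0.65, 0, 0, 0, 0, 0, 0.65, 0, 0, 0, 0, 0, 0.65, 0, 0, 0, 0, 0, 0.65, 0, 0, 0])

```text
time_s: 19.48
eef_pos: [0.5346, 0.1837, 0.1745]
eef_rot: [-0.0, 0.796, 0.606, -0.0]
wrist_force: [0.3, -0.5, -2.8]
opening: 0.372
grasp_force: 59.5
```

Run:
```python
from h import *
s=cam('scene','pics/s7.png')
b=cv2.imread('pics/s7.png')[40:280,270:520]
cv2.imwrite('pics/m7.png',cv2.convertScaleAbs(cv2.resize(b,None,fx=2.4,fy=2.4),alpha=1.4))
```

```text
(no output)
```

View pics/m7.png

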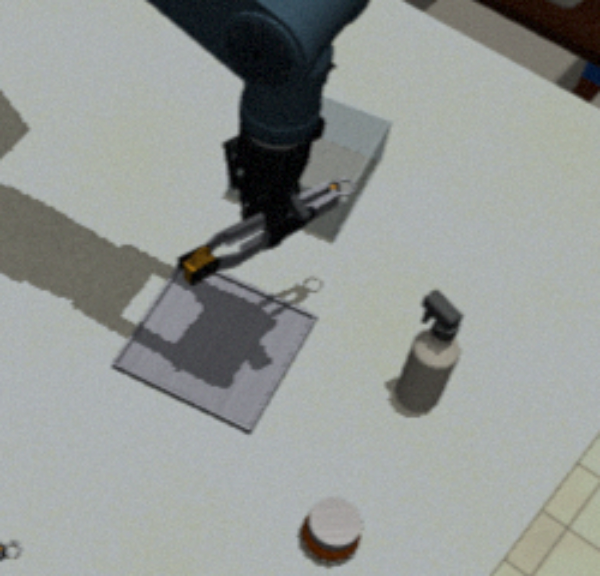

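The padlock is pinched at the tips (200,263), about 16 cm up. The tray is empty, the cover is flat on the counter, and the spray and jar stand where they were. Hand in.

```bash
python3 -c "
from bench import ctrl
print(ctrl.hand_in())"
```

```text
the job is handed in; nothing more can be done
None
```

The job is handed in: the cover stands flat on the bare counter clear of the tray, and the gripper holds the tongs with the padlock pinched between their tips about 16 cm above the counter; the hand-in returned no verdict.

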